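# Swap the stray chrome socket in the impact socket case and snap the lid shut

### The arm

A 6-joint arm with a two-finger parallel gripper is mounted at the origin on the work surface. World frame = base frame: x ahead of the robot, y to its left, z up, the work surface at z = 0. Lengths are in m, angles in rad, forces in N, time in s.
With the tool pointing down it reaches from about 0.35 to 0.925 m from the base axis. Payload 6.4 kg.
Tool frame: the origin (TCP) lies at the very end of the fingers, on their centre line; the grasp point (between the pads) lies 19 mm behind it; z points along the fingers, y is the line along which they close (so a half turn about z gives the same grasp; the last joint's range is limited). The gripper opens to 94 mm and grips with 3 to 60 N. Pads are 16 mm wide; open, the fingers measure 119 mm over their backs; the gripper's body (75 mm by 177 mm) begins 78 mm behind the grasp point.
Start: joints at [1.039, 0.245, 1.558, -0, 1.339, -0.174], TCP at [0.228, 0.609, 0.205] pointing down, gripper open.
Joint ranges: [-3.13, 3.13], [-1.02, 2.26], [0.13, 2.54], [-0.95, 4.09], [0.21, 2.88], [-2.74, 2.74]. Speed limits (rad/s): [2.57, 2.57, 3.14, 3.14, 3.14, 3.14].

### API

Orientations are given as a unit quaternion [w, x, y, z].
In Python, from station import manip gives the robot as it stands. The module is installed in compiled form; this text tells all that it offers.
- The arm moves only by the tool jog_arm, never from a script. Its arguments are lists of equal length, an entry for each row: "offset": the shift along the tool's x, y, z each as a share of 0.025 m, from -1 to 1, a list of three; "rotation": the turn, a rotation vector about the tool's x, y, z each as a share of 0.1 rad, from -1 to 1, a list of three; "jaw": the gripper's target within -1 to 1 (fully open at 1, half-way at 0, shut at -1). A call has 1 to 5 rows; each row shifts and turns the commanded pose from where the row before left it, along the tool's axes as they then stand; what a row does not reach is not made up. A row lasts 1/12 s, in which the tool goes at most 41.7 mm and 7.16 degrees, less where a joint would pass 70% of its speed; a pose out of reach is approached as far as the arm can. A call with a number of a shift or a turn outside -1 to 1 is refused whole. A call with a gripper value outside its range is refused whole. The fingers move at their own pace and stop on an object; "force" is the grip in N (left out, the last holds). Time passes only in rows, so rows that do not move let the fingers close. It gives the time, the measured TCP pose, the force, the opening and the grip force at its end, in the units of the state.
- manip.get_state(): the state, without advancing time (a new reading comes with each control period).
- manip.get_image(name): name is "side" or "top" or "wrist"; returns a dict with "img" (480x640x3 uint8, red, green, blue), "depth" (480x640 float32, m along the optical axis (not along the pixel's ray), 0 where there is no reading), "intrinsics" (3x3 intrinsics, pixels), "extrinsics" (4x4, takes a point from camera to world coordinates). Camera axes: x right, y down, z forward; pixel columns grow to the right and rows downward; lengths in m; the calibration is good to about 2 mm. The wrist camera is an equidistant fisheye: a pixel r from the principal point sees the ray r / f radians off the axis. A picture is of the moment at which its call begins.
- manip.finish_job(): hands the job in; it is judged then, once.
The state is a dict: "time": time; "q": joint angles; "joint_velocities": joint speeds; "tau": joint torques, N m; "tool_pos": TCP position; "orientation": TCP orientation; "ft_force": force on the tool from outside, world axes, zero at the start; "torque": the same for the moment, N m; "grip_width": opening from 0.0 (shut) to 1.0 (fully open); "finger_force": force on a finger pad.
Only numpy, scipy, OpenCV 4.12 (cv2) and the standard library are available. Lean on these libraries where they do the work, as an engineer would, in place of code of your own. Each camera call takes 0.05 s, during which the arm holds its last target. There are 200 camera calls.

### The job

One of the four sockets in the open impact-socket case is wrong: a chrome hand socket has strayed among the black ones with coloured sleeves. Lift it out and lay it in the round steel parts dish, then take the yellow-sleeved socket from the sloping rack and lay it in the emptied cradle of the case, setting both down gently rather than dropping them. Then swing the clear lid over and press it down until its catches snap and hold it shut, leaving the other sockets and everything else on the bench where they are.

Things in the scene. Friction and masses are not known exactly. Their poses are not given: they have to be found in the camera images.
- chrome_socket (a point): the wrong part: bare bright chrome deep socket, 80 mm long, 28 mm diameter, about 0.17 kg, starting in one of the four cradles of the case. Point at its centre; x runs along its axis
- yellow_socket (a point): the right part: black impact socket with a yellow plastic sleeve, starting in one of the four channels of the rack, sloping with it. 86 mm long, 30 mm diameter, about 0.22 kg. Point at its centre, half-way along its axis; x runs along the socket's axis (square-drive end at +x)
- blue_socket (a point): impact socket with blue sleeve, in the case; it belongs there. 86 mm long, 30 mm diameter, about 0.22 kg. Point at its centre, half-way along its axis; x runs along the socket's axis (square-drive end at +x)
- red_socket (a point): impact socket with red sleeve, in the case; it belongs there. 86 mm long, 30 mm diameter, about 0.22 kg. Point at its centre, half-way along its axis; x runs along the socket's axis (square-drive end at +x)
- green_socket (a point): impact socket with green sleeve, in the case; it belongs there. 86 mm long, 30 mm diameter, about 0.22 kg. Point at its centre, half-way along its axis; x runs along the socket's axis (square-drive end at +x)
- spare_blue_socket (a point): spare with blue sleeve, in the rack; leave it. 86 mm long, 30 mm diameter, about 0.22 kg. Point at its centre, half-way along its axis; x runs along the socket's axis (square-drive end at +x)
- spare_red_socket (a point): spare with red sleeve, in the rack; leave it. 86 mm long, 30 mm diameter, about 0.22 kg. Point at its centre, half-way along its axis; x runs along the socket's axis (square-drive end at +x)
- spare_black_socket (a point): spare without a sleeve, plain black, in the rack; leave it. 86 mm long, 30 mm diameter, about 0.22 kg. Point at its centre, half-way along its axis; x runs along the socket's axis (square-drive end at +x)
- case: bottom shell of the socket case, black, grey floor, fixed: 140 (x) by 280 mm (y), walls 4 mm thick and 36 mm high, inner floor 8 mm above the bench. Origin at the centre of its underside; x to the hinge side (away from the robot), z up. Four cradles 60 mm apart along y, each of two 4 mm rails (tops 20 mm above the bench, under the socket's own width) that carry a socket lying along x
- nest1 (a point): first (lowest y) cradle of the case: the point where the centre of a seated 86 mm impact socket lies (32 mm above the bench, 24 mm above the case's inner floor). Axes as the case's: a seated socket's axis lies along x. Stop blocks 94 mm apart (26 mm tall from the bench) stand beyond the socket's two ends; 30 mm is free on both sides of each socket
- nest2 (a point): second cradle of the case: the point where the centre of a seated 86 mm impact socket lies (32 mm above the bench, 24 mm above the case's inner floor). Axes as the case's: a seated socket's axis lies along x. Stop blocks 94 mm apart (26 mm tall from the bench) stand beyond the socket's two ends; 30 mm is free on both sides of each socket
- nest3 (a point): third cradle of the case: the point where the centre of a seated 86 mm impact socket lies (32 mm above the bench, 24 mm above the case's inner floor). Axes as the case's: a seated socket's axis lies along x. Stop blocks 94 mm apart (26 mm tall from the bench) stand beyond the socket's two ends; 30 mm is free on both sides of each socket
- nest4 (a point): fourth (highest y) cradle of the case: the point where the centre of a seated 86 mm impact socket lies (32 mm above the bench, 24 mm above the case's inner floor). Axes as the case's: a seated socket's axis lies along x. Stop blocks 94 mm apart (26 mm tall from the bench) stand beyond the socket's two ends; 30 mm is free on both sides of each socket
- lid (a joint): angle of the clear lid (black frame, two red snap catches on its front edge), rad: 0 shut, 1.57 upright, 1.95 fully back. It starts open at 1.6 to 1.85; a slightly stiff hinge keeps it where it is left, but above 1.8 it tips back and below 0.9 it sinks slowly, by its own weight. The catches stop it ajar at about 0.09; 10 to 15 N down at the front edge snaps it past them to 0, where they hold
- case_hinge (a point): middle of the lid's hinge line, on top of the case's far wall, 36 mm above the bench; the hinge runs along y, axes as the case's. From here the shut lid reaches 142 mm towards -x (the red catches 153 mm), 140 mm to either side along y and 22 mm up; it is a shallow clear tray with a flat top
- lid_edge (a point): middle of the lid's free edge, on its outer (top) face, 140 mm from the hinge; moves with the lid: x points from the edge to the hinge, z out of the outer face
- rack: blue sheet-steel stock rack, fixed: plate 130 by 284 mm sloping up 35 degrees (0.61 rad) towards +x, 35 mm high in front, 109 mm behind. Origin at the centre of its underside; x away from the robot, y along the rack. Four channels 60 mm apart along y: a socket lies along the slope on two rails, centre 24 mm above the plate, lower end against a 22 mm lip; 30 mm is free on both its sides
- dish_floor (a point): centre of the inside floor of the round polished-steel magnetic parts dish, fixed to the bench; floor 5 mm above the bench, 110 mm across inside at the floor, 130 mm at the rim, rim 32 mm above the bench. z up
- oil_filter: white and blue oil filter standing on end, 76 mm diameter, 85 mm tall; leave it. Origin at the centre of its underside
- spray_can: spray can with yellow label, 65 mm diameter, 215 mm tall; leave it. Origin at the centre of its underside
- oil_bottle: black oil bottle with green label, 80 mm diameter, 225 mm tall; leave it. Origin at the centre of its underside
- ratchet: ratchet handle lying on the bench, 212 mm long along its x, 34 mm wide, 36 mm high; leave it. Origin under its middle
- screwdriver: orange-handled screwdriver lying on the bench, 200 mm long along its x; leave it
- wrench: combination wrench lying on the bench, 200 mm long along its x; leave it
Not all that is in view belongs to the job. What is shaped like the part that bears blue_socket but orange or pink is not meant.

How it is judged:
On the way, in this order (a step that is already met when the one before it is completed fails the run):
1. the chrome socket lies in the parts dish, released and at rest (horizontal distance between chrome_socket and dish_floor below 0.035 m and z of chrome_socket in the frame of dish_floor below 0.026 m and contact force between the fingers and chrome below 0.05 N and linear speed of chrome below 0.02 m/s), for 0.2 s.
2. the yellow socket lies in a cradle of the case, released ((distance between yellow_socket and nest1 below 0.008 m or distance between yellow_socket and nest2 below 0.008 m or distance between yellow_socket and nest3 below 0.008 m or distance between yellow_socket and nest4 below 0.008 m) and angle between the x axis of yellow_socket and the x axis of nest1, either way round below 0.12 rad and contact force between the fingers and yellow below 0.05 N and linear speed of yellow below 0.02 m/s), for 0.2 s.
3. the lid is snapped shut (value of joint lid between -0.03 and 0.03 rad), for 0.2 s.
At the end, for the whole second after the job is handed in: Chrome socket at rest in the dish (within 35 mm of its centre, under 26 mm above its floor); yellow, blue, red and green sockets each seated in a cradle (within 8 mm of its point, 0.12 rad of its axis); lid snapped shut (under 0.03 rad), nothing touched (all of step 1 and all of step 3 and (distance between yellow_socket and nest1 below 0.008 m or distance between yellow_socket and nest2 below 0.008 m or distance between yellow_socket and nest3 below 0.008 m or distance between yellow_socket and nest4 below 0.008 m) and angle between the x axis of each of yellow_socket, blue_socket, red_socket, green_socket and the x axis of nest1, either way round below 0.12 rad and (distance between blue_socket and nest1 below 0.008 m or distance between blue_socket and nest2 below 0.008 m or distance between blue_socket and nest3 below 0.008 m or distance between blue_socket and nest4 below 0.008 m) and (distance between red_socket and nest1 below 0.008 m or distance between red_socket and nest2 below 0.008 m or distance between red_socket and nest3 below 0.008 m or distance between red_socket and nest4 below 0.008 m) and (distance between green_socket and nest1 below 0.008 m or distance between green_socket and nest2 below 0.008 m or distance between green_socket and nest3 below 0.008 m or distance between green_socket and nest4 below 0.008 m) and contact force between the fingers and lid below 0.05 N and linear speed of yellow below 0.02 m/s).
It fails at once if a bystander on the bench is shifted by more than 25 mm (distance of any of oil_filter, spray_can, oil_bottle, ratchet, screwdriver, wrench from where it was at the start of the episode above 0.025 m).
It fails at once if a spare socket in the rack is shifted by more than 20 mm (distance of any of spare_blue_socket, spare_red_socket, spare_black_socket from where it was at the start of the episode above 0.02 m).
It fails at once if one of the case's right sockets is moved out of place by more than 20 mm (distance of any of blue_socket, red_socket, green_socket from where it was at the start of the episode above 0.02 m).
It fails at once if the chrome or the yellow socket is dropped (falls faster than 0.8 m/s, some 33 mm, when not held) ((linear speed of chrome above 0.8 m/s and contact force between the fingers and chrome below 0.05 N) or (linear speed of yellow above 0.8 m/s and contact force between the fingers and yellow below 0.05 N)).
It also fails if it takes over 72 s, if anything falls off the work surface, if the arm or the gripper's body presses on something with over 40 N, if the wrist force passes 120 N, or if a joint passes its speed limit or range.

## Working session

There is one attempt and no reset: what is moved stays moved. The work goes in short steps, Python scripts to look and compute and a tool call to move; the robot and the scene stay as the last step left them, time stands still between calls to the robot, and variables do not carry over. Pictures are saved under pics/ and viewed, at most 10 in all, crops included, and the job is handed in when it is done.

Besides the shell and the picture viewer there is one more tool, called after "Request:" as a command line: name --argument value ..., lists and objects as JSON in quotes. jog_arm: Moves the arm, as the interface text tells. Shift numbers are shares of 0.025 m and turn numbers shares of 0.1 rad, none past 1 either way. Its arguments: {"type":"object","properties":{"offset":{"type":"array"},"rotation":{"type":"array"},"jaw":{"type":"array"},"force":{"type":"number"}},"required":["offset","rotation","jaw"]}

```bash
mkdir -p pics; cat > h.py <<'E'
import numpy as np, cv2
from station import manip
def grab(n):
    d=manip.get_image(n); np.savez('last_%s.npz'%n,**d); return d
def save(d,f,crop=None,s=1):
    im=d['img'][:,:,::-1]
    if crop: im=im[crop[1]:crop[3],crop[0]:crop[2]]
    cv2.imwrite('pics/'+f,cv2.resize(im,None,fx=s,fy=s,interpolation=cv2.INTER_CUBIC))
def pts(d):
    K=d['intrinsics'];z=d['depth'];v,u=np.mgrid[0:480,0:640]
    P=np.stack([(u-K[0,2])/K[0,0]*z,(v-K[1,2])/K[1,1]*z,z,np.ones_like(z)],-1)
    return (P@np.array(d['extrinsics']).T)[...,:3]
E
python3 - <<'E'
from h import *
for n in ['top','side']:
    d=grab(n); save(d,n+'0.png'); print(n,d['intrinsics'],d['extrinsics'])
print(manip.get_state())
E
```

```text
top [[582.94303829   0.         315.72738453]
 [  0.         582.94303829 245.85216183]
 [  0.           0.           1.        ]] [[-0.09731073 -0.97331154  0.20783472  0.19125784]
 [-0.99524397  0.09610437 -0.01591854  0.00530515]
 [-0.00448013 -0.20839529 -0.97803442  1.47296314]
 [ 0.          0.          0.          1.        ]]
side [[454.47966564   0.         322.76861874]
 [  0.         454.47966564 239.46535654]
 [  0.           0.           1.        ]] [[ 0.93775347 -0.18420811  0.29442452  0.20751742]
 [-0.34686368 -0.53931611  0.7673485  -0.78551288]
 [ 0.01743607 -0.82170889 -0.56964066  0.63343332]
 [ 0.          0.          0.          1.        ]]
{'time': 0.1, 'q': array([ 1.03891630e+00,  2.45745075e-01,  1.55886546e+00, -1.61795059e-05,
        1.33869214e+00, -1.74121524e-01]), 'joint_velocities': array([-0.00218497, -0.00047246, -0.00413523,  0.00139116,  0.00210188,
        0.00153472]), 'tau': array([-7.85896409e-04, -4.16912520e+01, -3.15525198e+01,  6.86601503e-02,
        3.09786550e-02, -5.90820628e-05]), 'tool_pos': array([0.22735254, 0.60837578, 0.20446934]), 'orientation': array([-2.88203731e-04,  1.77924919e-01,  9.84043694e-01, -8.05010181e-04]), 'ft_force': array([-0.01357525, -0.48799045,  0.40820847]), 'torque': array([ 0.00813025, -0.03316179,  0.00219364]), 'finger_force': 0.0, 'grip_width': 0.9984883776684436}
```

View pics/top0.png

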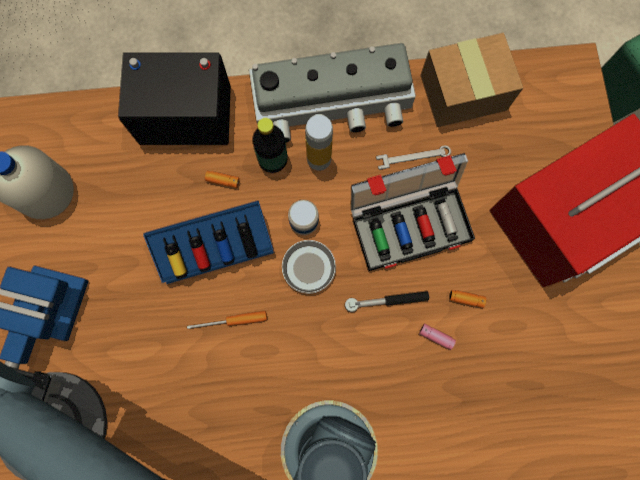

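View pics/side0.png

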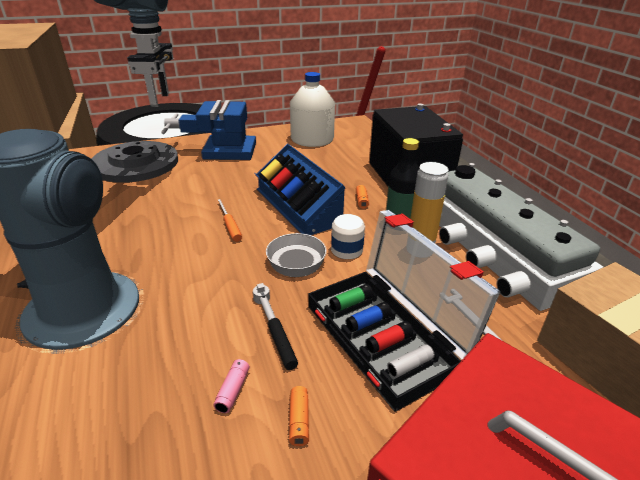

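Top view: the chrome candidates are the bare socket in the case (447,219), the wrench (415,157) and the ratchet (388,301); I choose (447,219), in the lowest-y cradle. The yellow candidates are the rack socket (175,258), the spray can label (319,155) and the orange/pink decoys (467,298), (437,336), (222,180); I choose (175,258). The dish is at (308,267), and the lid is open towards +x.

```bash
python3 - <<'E'
from h import *
d=dict(np.load('last_top.npz')); P=pts(d); hsv=cv2.cvtColor(d['img'],cv2.COLOR_RGB2HSV)
H,S,V=hsv[...,0].astype(int),hsv[...,1],hsv[...,2]
def roi(x0,y0,x1,y1):
    m=np.zeros((480,640),bool); m[y0:y1,x0:x1]=1; return m
R={'green':(roi(365,210,395,262)&(H>45)&(H<75)&(S>130)&(V>60)),
'blue':(roi(388,208,415,255)&(H>100)&(H<125)&(S>120)&(V>60)),
'red':(roi(410,200,438,250)&((H<8)|(H>172))&(S>130)&(V>60)),
'chrome':(roi(434,196,460,243)&(S<40)&(V>150)),
'yellow':(roi(160,230,192,285)&(H>20)&(H<35)&(S>130)&(V>80)),
'rred':(roi(185,228,215,275)&((H<8)|(H>172))&(S>130)&(V>60)),
'can':roi(300,110,335,175)&(P[...,2]>0.19), 'bottle':roi(245,110,295,180)&(P[...,2]>0.19),
'filter':roi(285,195,322,235)&(P[...,2]>0.075),
'dishrim':roi(275,235,340,298)&(P[...,2]>0.024)&(P[...,2]<.04)}
for k,m in R.items():
    m=m&(d['depth']>0); v,u=np.nonzero(m); p=P[m]; 
    q=p[p[:,2]>np.percentile(p[:,2],50)]
    a=np.linalg.svd(p-p.mean(0),full_matrices=False)[2][0]
    print(k,m.sum(),'px',u.mean().round(1),v.mean().round(1),'mean',p.mean(0).round(4),'mid',((np.percentile(p,2,0)+np.percentile(p,98,0))/2).round(4),'ax',a.round(3),'z98',np.percentile(p[:,2],95).round(4))
m=R['dishrim'];print('n',m.sum()); p=P[m]
A=np.c_[2*p[:,:2],np.ones(len(p))];s=np.linalg.lstsq(A,(p[:,:2]**2).sum(1),rcond=None)[0];print('dish circ',s[:2],np.sqrt(s[2]+s[0]**2+s[1]**2))
# lid frame
m=roi(345,150,475,215)&(P[...,2]>0.1); print('lidtop',P[m].mean(0),P[m].max(0),P[m].min(0))
m=roi(345,150,475,215)&((H<8)|(H>172))&(S>130)&(V>80);
for l in (roi(345,150,410,215),roi(410,150,475,215)): print('catch',P[m&l].mean(0))
# case rim corners
m=roi(340,180,480,275)&(P[...,2]>.028)&(P[...,2]<.042)&(V<90); q=P[m][:,:2].astype(np.float32); print('caserim',len(q),cv2.minAreaRect(q))
m=roi(140,200,280,285)&(H>95)&(H<120)&(S>120)&(P[...,2]>.02); q=P[m][:,:2].astype(np.float32); print('rack',len(q),cv2.minAreaRect(q))
E
```

```text
green 229 px 380.1 239.1 mean [ 0.4962 -0.1804  0.0441] mid [ 0.4966 -0.1812  0.0443] ax [-0.986 -0.167 -0.002] z98 0.0501
blue 241 px 402.9 233.1 mean [ 0.506  -0.2394  0.0441] mid [ 0.5064 -0.24    0.0431] ax [-0.985 -0.172  0.004] z98 0.05
red 257 px 425.0 225.6 mean [ 0.5198 -0.2974  0.0439] mid [ 0.5198 -0.2985  0.0431] ax [-0.986 -0.163  0.017] z98 0.0506
chrome 162 px 447.6 217.5 mean [ 0.5353 -0.3573  0.0435] mid [ 0.5362 -0.3569  0.0434] ax [-0.985 -0.174  0.013] z98 0.0485
yellow 254 px 176.8 263.9 mean [0.4742 0.3212 0.0875] mid [0.474  0.322  0.0872] ax [-0.802 -0.13  -0.583] z98 0.1046
rred 259 px 200.6 256.9 mean [0.4856 0.2629 0.0881] mid [0.4859 0.2638 0.0874] ax [-0.815 -0.139 -0.563] z98 0.1035
can 635 px 318.4 128.9 mean [ 0.7334 -0.0483  0.2124] mid [ 0.7359 -0.0484  0.2068] ax [-0.972  0.133 -0.195] z98 0.2195
bottle 243 px 265.0 126.4 mean [0.748  0.0736 0.2207] mid [0.7502 0.0736 0.2121] ax [-0.683 -0.042 -0.729] z98 0.2292
filter 615 px 302.5 213.0 mean [0.5724 0.007  0.0827] mid [0.5727 0.0071 0.0824] ax [0.233 0.972 0.006] z98 0.0882
dishrim 323 px 307.6 262.7 mean [0.457  0.0063 0.0304] mid [0.4489 0.006  0.0308] ax [-0.791  0.612  0.008] z98 0.0362
n 323
dish circ [0.44869323 0.0058832 ] 0.06497844869751947
lidtop [ 0.61042041 -0.24659804  0.18192724] [0.65743503 0.00530515 1.47296314] [ 0.19125784 -0.39111277  0.10003887]
catch [ 0.593419   -0.16871623  0.18912278]
catch [ 0.62644035 -0.33700952  0.18399334]
caserim 1215 ((0.5283060073852539, -0.26771023869514465), (0.16622303426265717, 0.28143128752708435), 10.86817741394043)
rack 4551 ((0.37045395374298096, 0.2010977864265442), (0.4452372193336487, 0.28904634714126587), 14.542703628540039)
```

```bash
cat >> h.py <<'E'
from scipy.spatial.transform import Rotation as Ro
def cur():
    s=manip.get_state(); o=s['orientation']; return np.array(s['tool_pos']),Ro.from_quat([o[1],o[2],o[3],o[0]]),s
def tgt(pos,yaw,pitch=0):
    # tool x forward at yaw, z down, then tilted: pitch>0 tips z towards +x(yaw)
    c,s_=np.cos(yaw),np.sin(yaw); X=np.array([c,s_,0]);Y=np.array([s_,-c,0])
    R0=np.stack([X,Y,[0,0,-1.]],1); return np.array(pos),Ro.from_matrix(R0)*Ro.from_rotvec([0,pitch,0])
def go(pos,yaw,pitch=0):
    p,R,s=cur(); P,T=tgt(pos,yaw,pitch)
    print('t %.2f'%s['time'],'pos',p.round(4),'shift units(tool now)',(R.inv().apply(P-p)/.025).round(2),'if turned first',(T.inv().apply(P-p)/.025).round(2),'rot units',((R.inv()*T).as_rotvec()/.1).round(2),'w%.3f'%(s['grip_width']*94),'ff',round(float(s['finger_force']),2),'F',np.round(s['ft_force'],1))
E
python3 - <<'E'
from h import *
d=dict(np.load('last_top.npz')); P=pts(d)
m=(P[...,2]>.08)&(P[...,1]<-.36)&(P[...,0]<.75)&(P[...,0]>.3)&(P[...,2]<.5); v,u=np.nonzero(m); sel=m&(np.mgrid[0:480,0:640][1]>480)
q=P[sel]; print('toolbox',cv2.boxPoints(cv2.minAreaRect(q[:,:2].astype(np.float32))),q[:,2].max(),q[:,1].max())
go([.536,-.357,.25],.19)
E
```

```text
toolbox [[ 0.32675833 -0.58075583]
 [ 0.47751927 -0.89194286]
 [ 0.705074   -0.7816993 ]
 [ 0.55431306 -0.47051227]] 0.24826651758263774 -0.474876034160101
t 0.10 pos [0.2274 0.6084 0.2045] shift units(tool now) [-25.09 -31.85  -1.77] if turned first [ 4.83 40.25 -1.82] rot units [-1.000e-02  2.000e-02  2.594e+01] w93.858 ff 0.0 F [-0.  -0.5  0.4]
```

Request:
jog_arm --offset '[[0,0,-1],[0,0,-1],[0,0,0],[0,0,0],[0,0,0]]' --rotation '[[0,0,1],[0,0,1],[0,0,1],[0,0,1],[0,0,1]]' --jaw '[0.06,0.06,0.06,0.06,0.06]' --force 20

```text
time: 0.52
tool_pos: [0.2276, 0.6088, 0.2556]
orientation: [0.0, 0.418, 0.908, 0.0]
ft_force: [0.2, -1.0, -0.5]
grip_width: 0.683
finger_force: 0.0
```

Request:
jog_arm --offset '[[0,0,0],[0,0,0],[0,0,0],[0,0,0],[0,0,0]]' --rotation '[[0,0,1],[0,0,1],[0,0,1],[0,0,1],[0,0,1]]' --jaw '[0.06,0.06,0.06,0.06,0.06]'

```text
time: 0.93
tool_pos: [0.2275, 0.6085, 0.2547]
orientation: [0.0, 0.63, 0.777, -0.001]
ft_force: [0.0, 0.1, -0.7]
grip_width: 0.532
finger_force: 0.0
```

Request:
jog_arm --offset '[[0,0,0],[0,0,0],[0,0,0],[0,0,0],[0,0,0]]' --rotation '[[0,0,1],[0,0,1],[0,0,1],[0,0,1],[0,0,1]]' --jaw '[0.06,0.06,0.06,0.06,0.06]'

```text
time: 1.35
tool_pos: [0.2275, 0.6085, 0.2548]
orientation: [0.0, 0.802, 0.597, -0.001]
ft_force: [0.9, 0.3, 0.7]
grip_width: 0.53
finger_force: 0.0
```

```bash
python3 -c "
from h import *
go([.536,-.357,.25],.19); print(cur()[2]['q'])"
```

```text
t 1.35 pos [0.2275 0.6085 0.2548] shift units(tool now) [-33.44  22.93   0.22] if turned first [ 4.83 40.26  0.19] rot units [0.000e+00 1.000e-02 1.089e+01] w49.837 ff 0.0 F [0.9 0.3 0.7]
[ 1.03889274e+00  2.09588634e-01  1.50913513e+00 -1.23111815e-05
  1.42410363e+00  1.33083461e+00]
```

Request:
jog_arm --offset '[[0,0,0],[0,0,0],[0,0,0],[0,0,0],[0,0,0]]' --rotation '[[0,0,1],[0,0,1],[0,0,1],[0,0,1],[0,0,1]]' --jaw '[0.06,0.06,0.06,0.06,0.06]'

```text
time: 1.77
tool_pos: [0.2275, 0.6086, 0.2548]
orientation: [0.0, 0.925, 0.38, -0.0]
ft_force: [-0.1, -0.4, 0.2]
grip_width: 0.532
finger_force: 0.0
```

Request:
jog_arm --offset '[[0,0,0],[0,0,0],[0,0,0],[0,0,0],[0,0,0]]' --rotation '[[0,0,1],[0,0,1],[0,0,1],[0,0,1],[0,0,1]]' --jaw '[0.06,0.06,0.06,0.06,0.06]'

```text
time: 2.18
tool_pos: [0.2275, 0.6086, 0.2548]
orientation: [0.0, 0.99, 0.139, -0.0]
ft_force: [0.9, -0.3, -0.2]
grip_width: 0.529
finger_force: 0.0
```

Request:
jog_arm --offset '[[0,0,0],[0.12,1,0],[0.12,1,0],[0.12,1,0],[0.12,1,0]]' --rotation '[[0,0,0.9],[0,0,0],[0,0,0],[0,0,0],[0,0,0]]' --jaw '[0.06,0.06,0.06,0.06,0.06]'

```text
time: 2.6
tool_pos: [0.2586, 0.5118, 0.2547]
orientation: [0.0, 0.995, 0.097, -0.0]
ft_force: [0.2, -0.8, -0.7]
grip_width: 0.528
finger_force: 0.0
```

Request:
jog_arm --offset '[[0.12,1,0],[0.12,1,0],[0.12,1,0],[0.12,1,0],[0.12,1,0]]' --rotation '[[0,0,0],[0,0,0],[0,0,0],[0,0,0],[0,0,0]]' --jaw '[0.06,0.06,0.06,0.06,0.06]'

```text
time: 3.02
tool_pos: [0.2974, 0.3919, 0.255]
orientation: [0.0, 0.995, 0.097, -0.0]
ft_force: [1.0, 1.0, 0.5]
grip_width: 0.533
finger_force: 0.0
```

Request:
jog_arm --offset '[[0.12,1,0],[0.12,1,0],[0.12,1,0],[0.12,1,0],[0.12,1,0]]' --rotation '[[0,0,0],[0,0,0],[0,0,0],[0,0,0],[0,0,0]]' --jaw '[0.06,0.06,0.06,0.06,0.06]'

```text
time: 3.43
tool_pos: [0.3362, 0.2723, 0.2551]
orientation: [0.0, 0.995, 0.097, -0.0]
ft_force: [0.4, -0.3, 0.3]
grip_width: 0.531
finger_force: 0.0
```

Request:
jog_arm --offset '[[0.12,1,0],[0.12,1,0],[0.12,1,0],[0.12,1,0],[0.12,1,0]]' --rotation '[[0,0,0],[0,0,0],[0,0,0],[0,0,0],[0,0,0]]' --jaw '[0.06,0.06,0.06,0.06,0.06]'

```text
time: 3.85
tool_pos: [0.3749, 0.1525, 0.2551]
orientation: [0.0, 0.995, 0.097, -0.0]
ft_force: [0.3, 0.5, 0.0]
grip_width: 0.53
finger_force: 0.0
```

Request:
jog_arm --offset '[[0.12,1,0],[0.12,1,0],[0.12,1,0],[0.12,1,0],[0.12,1,0]]' --rotation '[[0,0,0],[0,0,0],[0,0,0],[0,0,0],[0,0,0]]' --jaw '[0.06,0.06,0.06,0.06,0.06]'

```text
time: 4.27
tool_pos: [0.4138, 0.0327, 0.2551]
orientation: [-0.0, 0.995, 0.097, -0.0]
ft_force: [0.7, 1.0, 0.6]
grip_width: 0.529
finger_force: 0.0
```

Request:
jog_arm --offset '[[0.12,1,0],[0.12,1,0],[0.12,1,0],[0.12,1,0],[0.12,1,0]]' --rotation '[[0,0,0],[0,0,0],[0,0,0],[0,0,0],[0,0,0]]' --jaw '[0.06,0.06,0.06,0.06,0.06]'

```text
time: 4.68
tool_pos: [0.4526, -0.087, 0.2551]
orientation: [-0.0, 0.995, 0.097, -0.0]
ft_force: [-0.0, 1.1, 0.1]
grip_width: 0.529
finger_force: 0.0
```

Request:
jog_arm --offset '[[0.12,1,0],[0.12,1,0],[0.12,1,0],[0.12,1,0],[0.12,1,0]]' --rotation '[[0,0,0],[0,0,0],[0,0,0],[0,0,0],[0,0,0]]' --jaw '[0.06,0.06,0.06,0.06,0.06]'

```text
time: 5.1
tool_pos: [0.4914, -0.2067, 0.2549]
orientation: [-0.0, 0.995, 0.097, -0.0]
ft_force: [-0.1, 0.6, 0.4]
grip_width: 0.528
finger_force: 0.0
```

Request:
jog_arm --offset '[[0.12,1,0],[0.12,1,0],[0.12,1,0],[0.12,1,0],[0,0,0]]' --rotation '[[0,0,0],[0,0,0],[0,0,0],[0,0,0],[0,0,0]]' --jaw '[0.06,0.06,0.06,0.06,0.06]'

```text
time: 5.52
tool_pos: [0.5226, -0.3047, 0.2545]
orientation: [0.0, 0.995, 0.095, -0.0]
ft_force: [0.0, -0.6, -0.3]
grip_width: 0.531
finger_force: 0.0
```

```bash
python3 -c "
from h import *
go([.536,-.357,.25],.19); d=grab('wrist'); save(d,'w1.png'); print(d['intrinsics'],d['extrinsics'])
t=grab('top')"
```

```text
t 5.52 pos [ 0.5226 -0.3047  0.2545] shift units(tool now) [0.13 2.16 0.18] if turned first [0.13 2.16 0.18] rot units [0.   0.01 0.01] w49.901 ff 0.0 F [ 0.  -0.6 -0.3]
[[371.64829954   0.         315.77466071]
 [  0.         371.64829954 231.2446249 ]
 [  0.           0.           1.        ]] [[ 1.88705263e-01 -9.52831367e-01 -2.37702987e-01  5.90299247e-01]
 [-9.82033769e-01 -1.83096082e-01 -4.56672872e-02 -2.92435167e-01]
 [-9.26189742e-06  2.42050018e-01 -9.70263773e-01  4.34019413e-01]
 [ 0.00000000e+00  0.00000000e+00  0.00000000e+00  1.00000000e+00]]
```

View pics/w1.png

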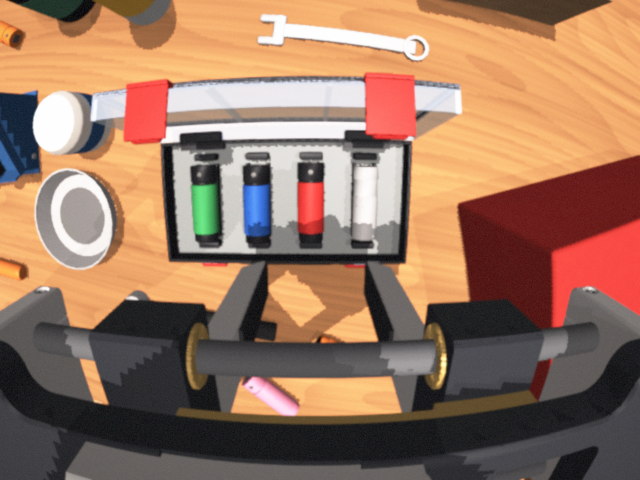

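Wrist view: the chrome socket sits at (364,203), right of red (311,205), blue (257,203) and green (206,203); the dish is at (76,218) and the lid edge is along row 95. The choice is confirmed: it is the only bare bright one.

```bash
cat >> h.py <<'E'
def wpts(d):
    K=np.array(d['intrinsics']);z=d['depth'];v,u=np.mgrid[0:480,0:640]
    x=(u-K[0,2])/K[0,0];y=(v-K[1,2])/K[1,1];r=np.hypot(x,y)+1e-9;t=np.tan(np.minimum(r,1.5))/r
    P=np.stack([x*t*z,y*t*z,z,np.ones_like(z)],-1); return (P@np.array(d['extrinsics']).T)[...,:3]
E
python3 - <<'E'
from h import *
d=dict(np.load('last_wrist.npz')); P=wpts(d); ok=d['depth']>0
v,u=np.mgrid[0:480,0:640]
for k,a,b in (('green',190,222),('blue',242,273),('red',296,326),('chrome',348,380)):
    m=ok&(u>a)&(u<b)&(v>158)&(v<250)&(P[...,2]>.036)&(P[...,2]<.06)
    q=P[m]; r=cv2.minAreaRect(q[:,:2].astype(np.float32)); ax=np.linalg.svd(q[:,:2]-q[:,:2].mean(0),full_matrices=False)[2][0]
    print(k,m.sum(),np.round(r[0],4),np.round(r[1],4),'yaw',np.arctan(ax[1]/ax[0]).round(3),'z',np.percentile(q[:,2],97).round(4))
m=ok&(v>70)&(v<145)&(u>90)&(u<465)&(P[...,2]>.17); q=P[m]; print('lid top pts',len(q),q.mean(0),q[:,2].max())
m=ok&(u>30)&(u<125)&(v>160)&(v<275)&(P[...,2]>.027)&(P[...,2]<.04);p=P[m]
A=np.c_[2*p[:,:2],np.ones(len(p))];s=np.linalg.lstsq(A,(p[:,:2]**2).sum(1),rcond=None)[0];print('dish',s[:2],np.sqrt(s[2]+s[0]**2+s[1]**2))
E
```

```text
green 1790 [ 0.5006 -0.1815] [0.0867 0.029 ] yaw 0.181 z 0.0474
blue 1932 [ 0.5106 -0.2406] [0.086  0.0291] yaw 0.183 z 0.0474
red 1999 [ 0.5243 -0.2988] [0.0861 0.028 ] yaw 0.181 z 0.0474
chrome 1662 [ 0.5342 -0.3582] [0.0812 0.0264] yaw 0.183 z 0.045
lid top pts 14296 [ 0.61523206 -0.25953984  0.18016312] 0.1926203392704676
dish [0.44673762 0.0046047 ] 0.06565479369296477
```

Request:
jog_arm --offset '[[0.05,0.73,0],[0.05,0.73,0],[0,0.74,0],[0,0,1],[0,0,1]]' --rotation '[[0,0,0.1],[0,0,0],[0,0,0],[0,0,0],[0,0,0]]' --jaw '[0.06,0.06,0.06,0.06,0.06]'

```text
time: 6.03
tool_pos: [0.536, -0.3553, 0.2068]
orientation: [0.001, 0.996, 0.092, 0.001]
ft_force: [-0.4, -0.5, 0.1]
grip_width: 0.53
finger_force: 0.0
```

Request:
jog_arm --offset '[[0,0,1],[0,0,1],[0,0,1],[0,0,0.8],[0,0,0]]' --rotation '[[0,0,0],[0,0,0],[0,0,0],[0,0,0],[0,0,0]]' --jaw '[0.06,0.06,0.06,0.06,0.06]'

```text
time: 6.45
tool_pos: [0.5325, -0.3512, 0.1053]
orientation: [-0.004, 0.996, 0.092, -0.003]
ft_force: [-0.9, 0.3, -0.1]
grip_width: 0.53
finger_force: 0.0
```

```bash
python3 -c "
from h import *
go([.5342,-.3582,.020],.182)"
```

```text
t 6.45 pos [ 0.5325 -0.3512  0.1053] shift units(tool now) [0.03 0.32 3.41] if turned first [0.02 0.29 3.41] rot units [-0.08  0.06  0.03] w49.823 ff 0.0 F [-0.9  0.3 -0.1]
```

Request:
jog_arm --offset '[[0,0.3,0.4],[0,0,0.5],[0,0,0.5],[0,0,0],[0,0,0]]' --rotation '[[-0.08,0.06,0],[0,0,0],[0,0,0],[0,0,0],[0,0,0]]' --jaw '[0.06,0.06,0.06,0.06,0.06]'

```text
time: 6.87
tool_pos: [0.5363, -0.3617, 0.0748]
orientation: [0.003, 0.996, 0.092, 0.003]
ft_force: [0.1, 0.0, 0.6]
grip_width: 0.53
finger_force: 0.0
```

```bash
python3 -c "
from h import *
go([.5342,-.3582,.020],.182)"
```

```text
t 6.87 pos [ 0.5363 -0.3617  0.0748] shift units(tool now) [-0.07 -0.17  2.19] if turned first [-0.06 -0.15  2.19] rot units [ 0.06 -0.05  0.02] w49.845 ff 0.0 F [0.1 0.  0.6]
```

Request:
jog_arm --offset '[[-0.05,-0.15,0.3],[0,0,0],[0,0,0],[0,0,0]]' --rotation '[[0.06,-0.05,0],[0,0,0],[0,0,0],[0,0,0]]' --jaw '[0.06,0.06,0.06,0.06]'

```text
time: 7.2
tool_pos: [0.535, -0.3592, 0.0683]
orientation: [0.001, 0.996, 0.092, 0.001]
ft_force: [-0.1, -0.5, -0.2]
grip_width: 0.532
finger_force: 0.0
```

```bash
python3 -c "
from h import *
go([.5342,-.3582,.020],.182);print(cur()[2]['joint_velocities'],cur()[2]['q'])"
```

```text
t 7.20 pos [ 0.535  -0.3592  0.0683] shift units(tool now) [-0.03 -0.05  1.93] if turned first [-0.02 -0.04  1.93] rot units [ 0.02 -0.01  0.02] w49.968 ff 0.0 F [-0.1 -0.5 -0.2]
[-1.42176420e-03 -1.83349713e-03 -6.15902012e-03  2.36733724e-05
 -3.01786849e-03 -7.57728410e-04] [-7.66732203e-01  3.79706429e-01  1.65790567e+00 -3.93248869e-04
  1.10128623e+00  6.20368807e-01]
```

Good. Go down and grip.

Request:
jog_arm --offset '[[-0.03,-0.04,0.5],[0,0,0.5],[0,0,0.5],[0,0,0.4],[0,0,0]]' --rotation '[[0,0,0],[0,0,0],[0,0,0],[0,0,0],[0,0,0]]' --jaw '[0.06,0.06,0.06,0.06,0.06]'

```text
time: 7.62
tool_pos: [0.532, -0.3566, 0.0164]
orientation: [-0.001, 0.996, 0.092, -0.001]
ft_force: [-1.1, -0.1, -0.8]
grip_width: 0.53
finger_force: 0.0
```

Request:
jog_arm --offset '[[0,0,0],[0,0,0],[0,0,0],[0,0,0],[0,0,0]]' --rotation '[[0,0,0],[0,0,0],[0,0,0],[0,0,0],[0,0,0]]' --jaw '[0.06,-1,-1,-1,-1]' --force 25

```text
time: 8.03
tool_pos: [0.5342, -0.3577, 0.021]
orientation: [0.0, 0.996, 0.092, 0.001]
ft_force: [0.7, 1.8, 2.0]
grip_width: 0.29
finger_force: 25.0
```

Request:
jog_arm --offset '[[0,0,0],[0,0,0],[0,0,0],[0,0,0]]' --rotation '[[0,0,0],[0,0,0],[0,0,0],[0,0,0]]' --jaw '[-1,-1,-1,-1]'

```text
time: 8.37
tool_pos: [0.5341, -0.3577, 0.0209]
orientation: [0.0, 0.996, 0.092, 0.001]
ft_force: [-0.6, 5.6, 5.5]
grip_width: 0.286
finger_force: 25.0
```

```bash
python3 -c "
from h import *
go([.4477,.0052,.15],.182)"
```

```text
t 8.37 pos [ 0.5341 -0.3577  0.0209] shift units(tool now) [ -0.74 -14.9   -5.18] if turned first [ -0.77 -14.9   -5.16] rot units [ 0.01 -0.01  0.02] w26.842 ff 25.0 F [-0.6  5.6  5.5]
```

Request:
jog_arm --offset '[[0,0,-0.5],[0,0,-1],[0,0,-1],[0,0,-1],[0,-0.4,-1]]' --rotation '[[0,0,0],[0,0,0],[0,0,0],[0,0,0],[0,0,0]]' --jaw '[-1,-1,-1,-1,-1]'

```text
time: 8.78
tool_pos: [0.5319, -0.3502, 0.1347]
orientation: [0.002, 0.996, 0.091, 0.001]
ft_force: [-0.7, 0.5, -1.6]
grip_width: 0.292
finger_force: 25.0
```

Request:
jog_arm --offset '[[-0.05,-1,-0.6],[-0.05,-1,0],[-0.05,-1,0],[-0.05,-1,0],[-0.05,-1,0]]' --rotation '[[0,0,0],[0,0,0],[0,0,0],[0,0,0],[0,0,0]]' --jaw '[-1,-1,-1,-1,-1]'

```text
time: 9.2
tool_pos: [0.5025, -0.2261, 0.1481]
orientation: [0.002, 0.996, 0.092, 0.001]
ft_force: [0.4, 0.7, -1.7]
grip_width: 0.294
finger_force: 25.0
```

Request:
jog_arm --offset '[[-0.05,-1,0],[-0.05,-1,0],[-0.05,-1,0],[-0.05,-1,0],[-0.05,-1,0]]' --rotation '[[0,0,0],[0,0,0],[0,0,0],[0,0,0],[0,0,0]]' --jaw '[-1,-1,-1,-1,-1]'

```text
time: 9.62
tool_pos: [0.4737, -0.1043, 0.1478]
orientation: [0.002, 0.996, 0.092, 0.001]
ft_force: [0.1, 0.3, -2.6]
grip_width: 0.291
finger_force: 25.0
```

Request:
jog_arm --offset '[[-0.05,-1,0],[-0.05,-1,0],[-0.05,-1,0],[-0.05,-1,0],[-0.05,-0.5,0]]' --rotation '[[0,0,0],[0,0,0],[0,0,0],[0,0,0],[0,0,0]]' --jaw '[-1,-1,-1,-1,-1]'

```text
time: 10.03
tool_pos: [0.4467, 0.0062, 0.1474]
orientation: [0.001, 0.996, 0.093, 0.001]
ft_force: [-0.1, 0.0, -2.1]
grip_width: 0.293
finger_force: 25.0
```

Request:
jog_arm --offset '[[0,0,0],[0,0,0],[0,0,0]]' --rotation '[[0,0,0],[0,0,0],[0,0,0]]' --jaw '[-1,-1,-1]'

```text
time: 10.28
tool_pos: [0.4478, 0.0037, 0.1475]
orientation: [0.001, 0.996, 0.091, 0.001]
ft_force: [-0.6, 0.5, -1.3]
grip_width: 0.29
finger_force: 25.0
```

```bash
python3 - <<'E'
from h import *
go([.4477,.0052,.010],.182)
d=grab('side'); save(d,'s2.png',(220,120,420,300),3)
E
```

```text
t 10.28 pos [0.4478 0.0037 0.1475] shift units(tool now) [-0.   -0.08  5.5 ] if turned first [ 0.01 -0.06  5.5 ] rot units [ 0.03 -0.02  0.01] w27.241 ff 25.0 F [-0.6  0.5 -1.3]
```

View pics/s2.png

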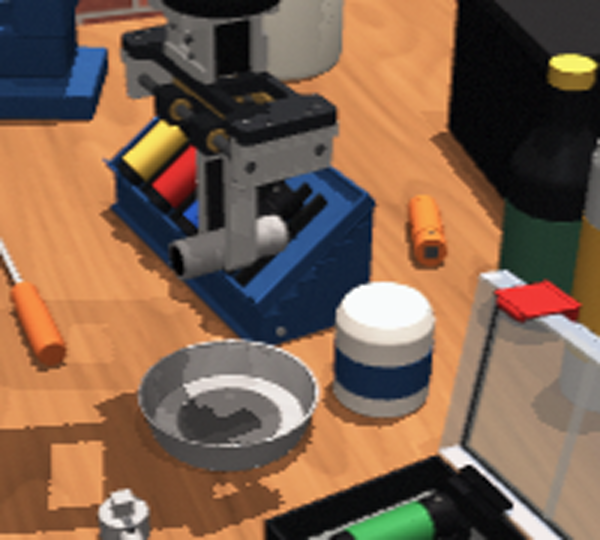

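Side crop: the chrome socket is held level above the dish (centre near 230,405 in the crop).

Request:
jog_arm --offset '[[0,-0.05,1],[0,0,1],[0,0,1],[0,0,1],[0,0,0.7]]' --rotation '[[0,0,0],[0,0,0],[0,0,0],[0,0,0],[0,0,0]]' --jaw '[-1,-1,-1,-1,-1]'

```text
time: 10.75
tool_pos: [0.4465, 0.0048, 0.0276]
orientation: [0.001, 0.996, 0.091, -0.0]
ft_force: [0.2, -0.6, -2.1]
grip_width: 0.292
finger_force: 25.0
```

Request:
jog_arm --offset '[[0,0,0.3],[0,0,0.25],[0,0,0],[0,0,0],[0,0,0]]' --rotation '[[0,0,0],[0,0,0],[0,0,0],[0,0,0],[0,0,0]]' --jaw '[-1,-1,-1,-1,-1]'

```text
time: 11.17
tool_pos: [0.4485, 0.0052, 0.0171]
orientation: [0.001, 0.996, 0.092, 0.002]
ft_force: [-0.1, -0.1, -1.7]
grip_width: 0.289
finger_force: 25.0
```

```bash
python3 -c "
from h import *
go([.4477,.0052,.010],.182)"
```

```text
t 11.17 pos [0.4485 0.0052 0.0171] shift units(tool now) [-0.03 -0.01  0.29] if turned first [-0.03 -0.01  0.29] rot units [ 0.03 -0.03  0.02] w27.181 ff 25.0 F [-0.1 -0.1 -1.7]
```

Request:
jog_arm --offset '[[0,0,0.13],[0,0,0.1],[0,0,0],[0,0,0]]' --rotation '[[0,0,0],[0,0,0],[0,0,0],[0,0,0]]' --jaw '[-1,-1,-1,-1]'

```text
time: 11.5
tool_pos: [0.4472, 0.0057, 0.0102]
orientation: [0.001, 0.996, 0.092, 0.001]
ft_force: [0.8, 0.0, -2.0]
grip_width: 0.291
finger_force: 25.0
```

Request:
jog_arm --offset '[[0,0,0.08],[0,0,0],[0,0,0]]' --rotation '[[0,0,0],[0,0,0],[0,0,0]]' --jaw '[-1,-1,-1]'

```text
time: 11.75
tool_pos: [0.4475, 0.0057, 0.0099]
orientation: [0.001, 0.996, 0.092, -0.0]
ft_force: [-7.5, 0.4, 16.4]
grip_width: 0.293
finger_force: 25.0
```

Request:
jog_arm --offset '[[0,0,-0.04],[0,0,0],[0,0,0],[0,0,0],[0,0,0]]' --rotation '[[0,0,0],[0,0,0],[0,0,0],[0,0,0],[0,0,0]]' --jaw '[-0.3,-0.2,-0.1,0,0.06]'

```text
time: 12.17
tool_pos: [0.4472, 0.0057, 0.009]
orientation: [0.001, 0.996, 0.092, 0.001]
ft_force: [-0.6, 0.0, 0.3]
grip_width: 0.519
finger_force: 0.0
```

Request:
jog_arm --offset '[[0,0,-0.3],[0,0,-0.6],[0,0,-1],[0,0,-1],[0,0,-1]]' --rotation '[[0,0,0],[0,0,0],[0,0,0],[0,0,0],[0,0,0]]' --jaw '[0.06,0.06,0.06,0.06,0.06]'

```text
time: 12.58
tool_pos: [0.4468, 0.0059, 0.108]
orientation: [0.001, 0.996, 0.092, 0.0]
ft_force: [0.5, 0.8, 0.4]
grip_width: 0.533
finger_force: 0.0
```

Request:
jog_arm --offset '[[0,0,-1],[0,0,-1],[0,0,-1],[0,0,0],[0,0,0]]' --rotation '[[0,0,0],[0,0,0],[0,0,0],[0,0,0],[0,0,0]]' --jaw '[0.06,0.06,0.06,0.06,0.06]'

```text
time: 13.0
tool_pos: [0.4479, 0.0057, 0.1833]
orientation: [0.002, 0.996, 0.092, 0.002]
ft_force: [-0.8, 0.2, -0.3]
grip_width: 0.529
finger_force: 0.0
```

```bash
python3 - <<'E'
from h import *
d=grab('wrist'); save(d,'w2.png'); P=wpts(d); hsv=cv2.cvtColor(d['img'],cv2.COLOR_RGB2HSV); H,S,V=[hsv[...,i].astype(int) for i in range(3)]
for k,m in (('yellow',(H>20)&(H<35)&(S>120)&(V>80)),('red',((H<8)|(H>172))&(S>130)&(V>60)),('chrome?',(P[...,2]>.026)&(np.hypot(P[...,0]-.4477,P[...,1]-.0052)<.045))):
    m=m&(d['depth']>0)&(P[...,2]>.02)&(P[...,2]<.14)&(P[...,0]<.62)&(P[...,1]>-.1); q=P[m]; 
    if len(q)<20: print(k,len(q)); continue
    v,u=np.nonzero(m); a=np.linalg.svd(q-q.mean(0),full_matrices=False)[2][0]
    print(k,len(q),'px',u.mean(),v.mean(),'mean',q.mean(0).round(4),'ax',a.round(3),np.round(cv2.minAreaRect(q[:,:2].astype(np.float32))[:2],4))
go([.47,.32,.25],.15)
E
```

```text
yellow 944 px 15.563559322033898 155.5 mean [0.4681 0.3065 0.079 ] ax [-0.622 -0.737 -0.263] [[0.4039 0.2369]
 [0.2551 0.049 ]]
red 1740 px 46.06666666666667 139.86206896551724 mean [0.4871 0.2581 0.085 ] ax [-0.789 -0.034 -0.614] [[0.4839 0.2812]
 [0.0589 0.0655]]
chrome? 2163 px 315.2182154415164 216.66851595006935 mean [0.4483 0.005  0.031 ] ax [-0.983 -0.185  0.007] [[0.4476 0.0053]
 [0.0811 0.0255]]
t 13.05 pos [0.4468 0.006  0.1816] shift units(tool now) [  3.21 -12.17  -2.76] if turned first [  2.79 -12.28  -2.74] rot units [ 0.02 -0.01  0.34] w49.670 ff 0.0 F [ 1.  -0.5 -0.6]
```

View pics/w2.png

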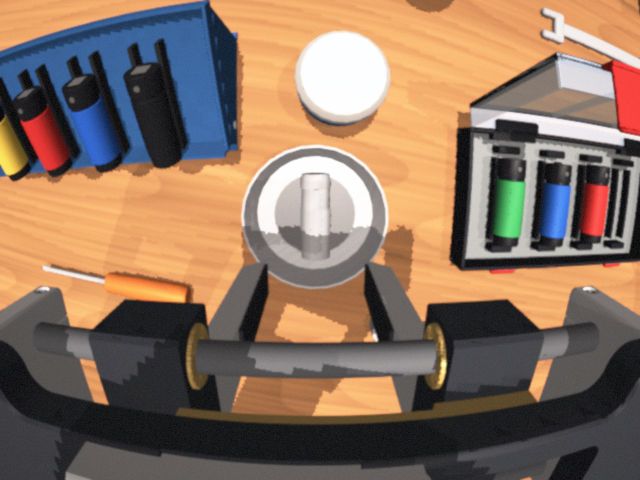

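Wrist view: the chrome lies centred in the dish at (315,217), nest 1 is empty at (620,205), and the rack's yellow socket is at the left edge (15,150). Next I go above the rack.

Request:
jog_arm --offset '[[0,-0.5,-1],[0,-1,-1],[0,-1,-1],[0,-1,0],[0,-1,0]]' --rotation '[[0,0,0.2],[0,0,0],[0,0,0],[0,0,0],[0,0,0]]' --jaw '[0.06,0.06,0.06,0.06,0.06]'

```text
time: 13.47
tool_pos: [0.4281, 0.118, 0.2565]
orientation: [0.001, 0.997, 0.082, 0.001]
ft_force: [0.6, 0.4, -0.5]
grip_width: 0.53
finger_force: 0.0
```

Request:
jog_arm --offset '[[0,-1,0],[0,-1,0],[0,-1,0],[0,-1,0],[0,-1,0]]' --rotation '[[0,0,0],[0,0,0],[0,0,0],[0,0,0],[0,0,0]]' --jaw '[0.06,0.06,0.06,0.06,0.06]'

```text
time: 13.88
tool_pos: [0.4066, 0.2413, 0.254]
orientation: [0.001, 0.997, 0.082, -0.001]
ft_force: [0.8, -0.1, -0.4]
grip_width: 0.533
finger_force: 0.0
```

Request:
jog_arm --offset '[[0,-1,0],[0,-1,0],[0,-0.5,0],[0,0,0],[0,0,0]]' --rotation '[[0,0,0],[0,0,0],[0,0,0],[0,0,0],[0,0,0]]' --jaw '[0.06,0.06,0.06,0.06,0.06]'

```text
time: 14.3
tool_pos: [0.3969, 0.3018, 0.2542]
orientation: [0.002, 0.997, 0.082, -0.001]
ft_force: [0.1, 0.2, 0.8]
grip_width: 0.532
finger_force: 0.0
```

```bash
python3 - <<'E'
from h import *
d=grab('wrist'); save(d,'w3.png')
go([.47,.32,.25],.15)
E
```

```text
t 14.35 pos [0.3972 0.3014 0.2546] shift units(tool now) [ 2.99 -0.26  0.18] if turned first [ 2.99 -0.3   0.18] rot units [0.03 0.02 0.14] w49.513 ff 0.0 F [ 0.  -0.2 -0.5]
```

View pics/w3.png

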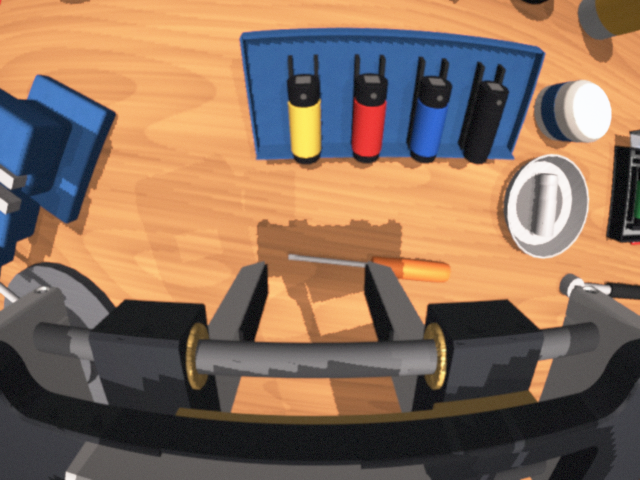

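Wrist view: yellow is at (305,118), with spare red (369,117), blue (430,118) and black (485,122) to its right.

```bash
python3 - <<'E'
from h import *
d=dict(np.load('last_wrist.npz')); P=wpts(d); hsv=cv2.cvtColor(d['img'],cv2.COLOR_RGB2HSV); H,S,V=[hsv[...,i].astype(int) for i in range(3)]
v,u=np.mgrid[0:480,0:640]; ok=d['depth']>0
m=ok&(u>262)&(u<515)&(v>52)&(v<145)&(H>100)&(H<120)&(S>120)
q=P[m]
for _ in range(8):
    c=q.mean(0); n=np.linalg.svd(q-c,full_matrices=False)[2][2]; n*=np.sign(n[2])
    r=(P[m]-c)@n; q=P[m][np.abs(r-np.median((q-c)@n))<.004]
slope=np.arccos(n[2]); yaw=np.arctan2(-n[1],-n[0]); print('n',n.round(3),'slope',slope,'yaw',yaw,len(q),m.sum())
ex=np.array([np.cos(yaw)*np.cos(slope),np.sin(yaw)*np.cos(slope),np.sin(slope)]); ey=np.cross(n,ex)
for k,a,b in (('yellow',280,333),('red',345,395)):
    h=(P-c)@n; s=ok&(u>a)&(u<b)&(v>66)&(v<168)&(h>.026)&(h<.045); p=P[s]-c
    L=np.c_[p@ex,p@ey]; rr=cv2.minAreaRect(L.astype(np.float32)); ax=np.linalg.svd(L-L.mean(0),full_matrices=False)[2][0]
    top=np.percentile(p@n,97); cen=c+rr[0][0]*ex+rr[0][1]*ey+(top-.015)*n
    w=(H>20)&(H<35)&(S>120)&s
    print(k,s.sum(),'size',np.round(rr[1],4),'top',top.round(4),'centre',cen.round(4),'axis dev',np.arctan(ax[1]/ax[0]).round(3),'along range',np.percentile(L[:,0],[1,99]).round(4),'axis yaw',yaw+np.arctan(ax[1]/ax[0])/np.cos(slope))
    if k=='yellow': C=cen; print('depthbins',[ (x, np.median((p@n)[np.abs(L[:,0]-x-rr[0][0])<.004]).round(4)) for x in (-.035,-.02,0,.02,.035)])
# target: TCP 10mm past centre along -n
for dd in (.12,.0): 
    go(C-.011*n+dd*n,yaw,slope)
E
```

```text
n [-0.563 -0.108  0.82 ] slope 0.6101324584457802 yaw 0.18892506660144076 12714 14325
yellow 2521 size [0.0294 0.088 ] top 0.0387 centre [0.4818 0.3255 0.0817] axis dev -0.002 along range [-0.0598  0.025 ] axis yaw 0.18622802819926493
depthbins [(-0.035, np.float64(0.0356)), (-0.02, np.float64(0.0364)), (0, np.float64(0.0363)), (0.02, np.float64(0.0358)), (0.035, np.float64(0.036))]
red 2442 size [0.0298 0.0872] top 0.0386 centre [0.4936 0.2663 0.0819] axis dev -0.011 along range [-0.0601  0.025 ] axis yaw 0.17598734699828786
t 14.35 pos [0.3972 0.3014 0.2546] shift units(tool now) [ 1.   -0.35  3.34] if turned first [-1.09 -0.31  3.32] rot units [ 0.11  6.12 -0.23] w49.513 ff 0.0 F [ 0.  -0.2 -0.5]
t 14.35 pos [0.3972 0.3014 0.2546] shift units(tool now) [ 3.76 -0.43  7.27] if turned first [-1.09 -0.31  8.12] rot units [ 0.11  6.12 -0.23] w49.513 ff 0.0 F [ 0.  -0.2 -0.5]
```

Request:
jog_arm --offset '[[0,0,0],[0,0,0],[0,0,0],[0,0,0],[0,0,0]]' --rotation '[[0.1,1,-0.23],[0,1,0],[0,1,0],[0,1,0],[0,1,0]]' --jaw '[0.06,0.06,0.06,0.06,0.06]'

```text
time: 14.77
tool_pos: [0.3983, 0.3008, 0.2562]
orientation: [-0.026, 0.964, 0.089, 0.249]
ft_force: [-0.2, -0.3, 0.4]
grip_width: 0.528
finger_force: 0.0
```

Request:
jog_arm --offset '[[0,0,0],[-0.5,-0.15,1],[-0.5,-0.15,1],[0,0,0],[0,0,0]]' --rotation '[[0,1,0],[0,0.1,0],[0,0,0],[0,0,0],[0,0,0]]' --jaw '[0.06,0.06,0.06,0.06,0.06]'

```text
time: 15.18
tool_pos: [0.4035, 0.3099, 0.199]
orientation: [-0.03, 0.95, 0.088, 0.298]
ft_force: [0.0, 0.9, 0.5]
grip_width: 0.533
finger_force: 0.0
```

```bash
cat >> h.py <<'E'
C=np.array([.4818,.3255,.0817]); n=np.array([-.563,-.108,.82])
E
python3 -c "
from h import *
go(C-.011*n,.188,.61)"
```

```text
t 15.18 pos [0.4035 0.3099 0.199 ] shift units(tool now) [-0.06 -0.01  6.12] if turned first [-0.07 -0.03  6.12] rot units [-0.03  0.03 -0.04] w50.079 ff 0.0 F [0.  0.9 0.5]
```

Request:
jog_arm --offset '[[-0.06,-0.02,1],[0,0,1],[0,0,1],[0,0,0.8],[0,0,0]]' --rotation '[[0,0,0],[0,0,0],[0,0,0],[0,0,0],[0,0,0]]' --jaw '[0.06,0.06,0.06,0.06,0.06]'

```text
time: 15.6
tool_pos: [0.4574, 0.321, 0.1206]
orientation: [-0.03, 0.95, 0.087, 0.298]
ft_force: [-0.3, 0.2, -0.2]
grip_width: 0.528
finger_force: 0.0
```

Request:
jog_arm --offset '[[0,0,0.4],[0,0,0],[0,0,0]]' --rotation '[[0,0,0],[0,0,0],[0,0,0]]' --jaw '[0.06,0.06,0.06]'

```text
time: 15.85
tool_pos: [0.4627, 0.3234, 0.1158]
orientation: [-0.032, 0.949, 0.088, 0.3]
ft_force: [-0.1, 0.1, 0.2]
grip_width: 0.529
finger_force: 0.0
```

```bash
python3 -c "
from h import *
go(C-.011*n,.188,.61)"
```

```text
t 15.85 pos [0.4627 0.3234 0.1158] shift units(tool now) [-0.16  0.07  2.  ] if turned first [-0.15  0.06  2.  ] rot units [-0.05 -0.03 -0.05] w49.696 ff 0.0 F [-0.1  0.1  0.2]
```

Request:
jog_arm --offset '[[-0.1,0.05,0.6],[0,0,0.6],[0,0,0.4],[0,0,0.4],[0,0,0]]' --rotation '[[0,0,0],[0,0,0],[0,0,0],[0,0,0],[0,0,0]]' --jaw '[0.06,0.06,0.06,0.06,0.06]'

```text
time: 16.27
tool_pos: [0.4887, 0.3272, 0.072]
orientation: [-0.031, 0.95, 0.088, 0.299]
ft_force: [-0.8, 0.7, -0.7]
grip_width: 0.53
finger_force: 0.0
```

Request:
jog_arm --offset '[[0,0,0],[0,0,0]]' --rotation '[[0,0,0],[0,0,0]]' --jaw '[0.06,0.06]'

```text
time: 16.43
tool_pos: [0.4886, 0.3276, 0.0731]
orientation: [-0.032, 0.949, 0.088, 0.3]
ft_force: [0.4, 0.2, 0.3]
grip_width: 0.524
finger_force: 0.0
```

```bash
python3 -c "
from h import *
go(C-.011*n,.188,.61)"
```

```text
t 16.43 pos [0.4886 0.3276 0.0731] shift units(tool now) [-0.03  0.03 -0.  ] if turned first [-0.03  0.03 -0.  ] rot units [-0.06 -0.03 -0.05] w49.257 ff 0.0 F [0.4 0.2 0.3]
```

Request:
jog_arm --offset '[[0,0,0],[0,0,0],[0,0,0],[0,0,0],[0,0,0]]' --rotation '[[0,0,0],[0,0,0],[0,0,0],[0,0,0],[0,0,0]]' --jaw '[-1,-1,-1,-1,-1]' --force 35

```text
time: 16.85
tool_pos: [0.4884, 0.3273, 0.072]
orientation: [-0.031, 0.95, 0.088, 0.299]
ft_force: [-3.1, -2.6, 3.2]
grip_width: 0.311
finger_force: 35.0
```

Request:
jog_arm --offset '[[0,0,0],[0,0,0],[0,0,-0.3],[0,0,-0.7],[0,0,-1]]' --rotation '[[0,0,0],[0,0,0],[0,0,0],[0,0,0],[0,0,0]]' --jaw '[-1,-1,-1,-1,-1]'

```text
time: 17.27
tool_pos: [0.4583, 0.3205, 0.1103]
orientation: [-0.03, 0.951, 0.088, 0.296]
ft_force: [-0.5, -0.4, -2.3]
grip_width: 0.312
finger_force: 35.0
```

Request:
jog_arm --offset '[[0,0,-1],[0,0,-1],[0,0,-1],[0,0,-1],[0,0,-1]]' --rotation '[[0,0,0],[0,0,0],[0,0,0],[0,0,0],[0,0,0]]' --jaw '[-1,-1,-1,-1,-1]'

```text
time: 17.68
tool_pos: [0.3877, 0.307, 0.2141]
orientation: [-0.031, 0.95, 0.088, 0.298]
ft_force: [0.2, 0.3, -2.6]
grip_width: 0.307
finger_force: 35.0
```

Request:
jog_arm --offset '[[0,0,0],[0,0,0],[0,0,0],[0,0,0],[0,0,0]]' --rotation '[[0,-1,0],[0,-1,0],[0,-1,0],[0,-1,0],[0,-1,0]]' --jaw '[-1,-1,-1,-1,-1]'

```text
time: 18.1
tool_pos: [0.3888, 0.3077, 0.2149]
orientation: [-0.009, 0.994, 0.094, 0.052]
ft_force: [0.5, 0.4, -2.6]
grip_width: 0.314
finger_force: 35.0
```

Request:
jog_arm --offset '[[0,0,0],[0,0,0],[0,0,0],[0,0,0]]' --rotation '[[0,-1,0],[0,-0.1,0],[0,0,0],[0,0,0]]' --jaw '[-1,-1,-1,-1]'

```text
time: 18.43
tool_pos: [0.3888, 0.3075, 0.2139]
orientation: [-0.003, 0.996, 0.094, 0.0]
ft_force: [0.3, 0.2, -3.1]
grip_width: 0.31
finger_force: 35.0
```

```bash
python3 -c "
from h import *
go([.5337,-.3583,.2],.182)"
```

```text
t 18.43 pos [0.3888 0.3075 0.2139] shift units(tool now) [ 0.73 27.25  0.38] if turned first [ 0.88 27.24  0.56] rot units [-0.07 -0.01  0.06] w29.150 ff 35.0 F [ 0.3  0.2 -3.1]
```

Request:
jog_arm --offset '[[0.03,1,0],[0.03,1,0],[0.03,1,0],[0.03,1,0],[0.03,1,0]]' --rotation '[[-0.07,0,0.06],[0,0,0],[0,0,0],[0,0,0],[0,0,0]]' --jaw '[-1,-1,-1,-1,-1]'

```text
time: 18.85
tool_pos: [0.4148, 0.1847, 0.2143]
orientation: [0.0, 0.996, 0.091, 0.001]
ft_force: [1.1, 0.0, -2.4]
grip_width: 0.31
finger_force: 35.0
```

Request:
jog_arm --offset '[[0.03,1,0],[0.03,1,0],[0.03,1,0],[0.03,1,0],[0.03,1,0]]' --rotation '[[0,0,0],[0,0,0],[0,0,0],[0,0,0],[0,0,0]]' --jaw '[-1,-1,-1,-1,-1]'

```text
time: 19.27
tool_pos: [0.4412, 0.0626, 0.2144]
orientation: [0.0, 0.996, 0.091, 0.001]
ft_force: [1.3, -0.5, -2.3]
grip_width: 0.311
finger_force: 35.0
```

Request:
jog_arm --offset '[[0.03,1,0],[0.03,1,0],[0.03,1,0],[0.03,1,0],[0.03,1,0]]' --rotation '[[0,0,0],[0,0,0],[0,0,0],[0,0,0],[0,0,0]]' --jaw '[-1,-1,-1,-1,-1]'

```text
time: 19.68
tool_pos: [0.4676, -0.0594, 0.2145]
orientation: [0.0, 0.996, 0.091, 0.001]
ft_force: [-0.4, 1.1, -1.5]
grip_width: 0.31
finger_force: 35.0
```

Request:
jog_arm --offset '[[0.03,1,0],[0.03,1,0],[0.03,1,0],[0.03,1,0],[0.03,1,0]]' --rotation '[[0,0,0],[0,0,0],[0,0,0],[0,0,0],[0,0,0]]' --jaw '[-1,-1,-1,-1,-1]'

```text
time: 20.1
tool_pos: [0.4941, -0.1814, 0.2146]
orientation: [0.0, 0.996, 0.091, 0.001]
ft_force: [1.1, -0.3, -2.7]
grip_width: 0.309
finger_force: 35.0
```

Request:
jog_arm --offset '[[0.03,1,0],[0.03,1,0],[0.03,1,0],[0.03,1,0],[0.03,1,0]]' --rotation '[[0,0,0],[0,0,0],[0,0,0],[0,0,0],[0,0,0]]' --jaw '[-1,-1,-1,-1,-1]'

```text
time: 20.52
tool_pos: [0.5206, -0.3035, 0.2147]
orientation: [0.0, 0.996, 0.091, 0.001]
ft_force: [0.4, 0.4, -2.8]
grip_width: 0.312
finger_force: 35.0
```

Request:
jog_arm --offset '[[0,1,0],[0,1,0],[0,0,0],[0,0,0],[0,0,0]]' --rotation '[[0,0,0],[0,0,0],[0,0,0],[0,0,0],[0,0,0]]' --jaw '[-1,-1,-1,-1,-1]'

```text
time: 20.93
tool_pos: [0.5296, -0.3514, 0.2146]
orientation: [-0.0, 0.996, 0.091, 0.0]
ft_force: [-0.2, 0.7, -2.5]
grip_width: 0.308
finger_force: 35.0
```

```bash
python3 -c "
from h import *
d=grab('wrist'); save(d,'w4.png')
go([.5337,-.3583,.021],.182)"
```

```text
t 20.98 pos [ 0.5297 -0.3512  0.2147] shift units(tool now) [0.1  0.31 7.75] if turned first [0.1  0.31 7.75] rot units [-0.   -0.01  0.  ] w28.986 ff 35.0 F [ 0.3  0.4 -2.9]
```

View pics/w4.png

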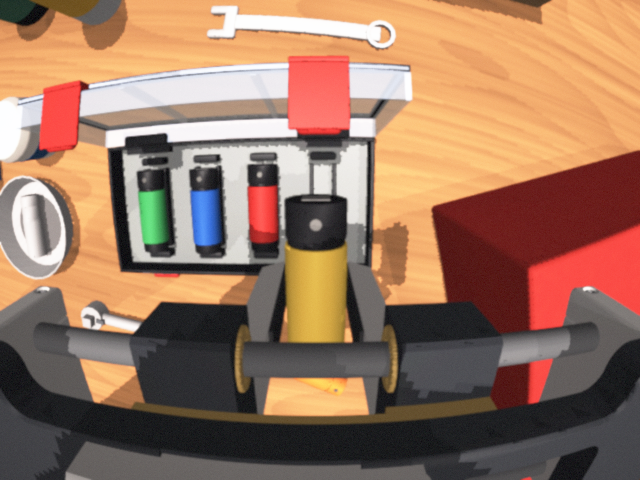

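Wrist view: the yellow is held square in the fingers at (317,290), with the empty nest 1 behind it at (323,175). I check the far end's distance from the TCP.

```bash
python3 - <<'E'
from h import *
d=dict(np.load('last_wrist.npz')); P=wpts(d); v,u=np.mgrid[0:480,0:640]; p,R,s=cur()
L=R.inv().apply((P-p).reshape(-1,3)).reshape(P.shape)
m=(d['depth']>0)&(u>280)&(u<355)&(v>190)&(v<335)&(P[...,2]>.2)&(P[...,2]<.27)
q=L[m]; print(m.sum(),'far end x',np.percentile(q[:,0],[95,99,99.8]).round(4),'y range',np.percentile(q[:,1],[1,99]).round(4),'top z(tool)',np.percentile(q[:,2],[2,50]).round(4))
for lo in (0.0,.01,.02,.03,.038): k=q[(q[:,0]>lo)&(q[:,0]<lo+.008)]; print(lo,len(k),np.percentile(k[:,2],3).round(4) if len(k) else '', k[:,1].mean().round(4) if len(k) else '')
E
```

```text
9329 far end x [0.0421 0.0428 0.043 ] y range [-0.014   0.0171] top z(tool) [-0.0384 -0.0234]
0.0 1406 -0.0463 0.0027
0.01 1025 -0.0261 0.0009
0.02 1072 -0.0259 0.0007
0.03 1116 -0.0264 0.0008
0.038 1105 -0.0259 0.0007
```

Request:
jog_arm --offset '[[0.1,0.31,0],[0,0,1],[0,0,1],[0,0,1],[0,0,1]]' --rotation '[[0,0,0],[0,0,0],[0,0,0],[0,0,0],[0,0,0]]' --jaw '[-1,-1,-1,-1,-1]'

```text
time: 21.4
tool_pos: [0.5344, -0.3596, 0.1142]
orientation: [0.0, 0.996, 0.091, 0.001]
ft_force: [-0.2, -0.2, -3.1]
grip_width: 0.313
finger_force: 35.0
```

Request:
jog_arm --offset '[[0,0,1],[0,0,0.8],[0,0,0],[0,0,0],[0,0,0]]' --rotation '[[0,0,0],[0,0,0],[0,0,0],[0,0,0],[0,0,0]]' --jaw '[-1,-1,-1,-1,-1]'

```text
time: 21.82
tool_pos: [0.5351, -0.3606, 0.0717]
orientation: [0.001, 0.996, 0.091, 0.001]
ft_force: [-0.5, -0.3, -1.8]
grip_width: 0.31
finger_force: 35.0
```

```bash
python3 -c "
from h import *
go([.5337,-.3583,.021],.182)"
```

```text
t 21.82 pos [ 0.5351 -0.3606  0.0717] shift units(tool now) [-0.04 -0.11  2.03] if turned first [-0.04 -0.1   2.03] rot units [ 0.03 -0.03 -0.  ] w29.120 ff 35.0 F [-0.5 -0.3 -1.8]
```

Request:
jog_arm --offset '[[-0.04,-0.08,0.6],[0,0,0.6],[0,0,0.4],[0,0,0],[0,0,0]]' --rotation '[[0,0,0],[0,0,0],[0,0,0],[0,0,0],[0,0,0]]' --jaw '[-1,-1,-1,-1,-1]'

```text
time: 22.23
tool_pos: [0.5325, -0.3579, 0.0293]
orientation: [-0.0, 0.996, 0.091, 0.0]
ft_force: [-0.3, -0.1, -2.1]
grip_width: 0.311
finger_force: 35.0
```

```bash
python3 -c "
from h import *
go([.5337,-.3583,.021],.182)"
```

```text
t 22.23 pos [ 0.5325 -0.3579  0.0293] shift units(tool now) [0.05 0.02 0.33] if turned first [0.05 0.02 0.33] rot units [-0.01 -0.   -0.01] w29.246 ff 35.0 F [-0.3 -0.1 -2.1]
```

Request:
jog_arm --offset '[[0.03,0,0.15],[0,0,0.1],[0,0,0],[0,0,0]]' --rotation '[[0,0,0],[0,0,0],[0,0,0],[0,0,0]]' --jaw '[-1,-1,-1,-1]'

```text
time: 22.57
tool_pos: [0.5336, -0.3582, 0.0237]
orientation: [0.0, 0.996, 0.091, 0.001]
ft_force: [0.1, -0.7, -3.3]
grip_width: 0.312
finger_force: 35.0
```

Request:
jog_arm --offset '[[0,0,0.08],[0,0,0],[0,0,0]]' --rotation '[[0,0,0],[0,0,0],[0,0,0]]' --jaw '[-1,-1,-1]'

```text
time: 22.82
tool_pos: [0.5335, -0.3581, 0.0216]
orientation: [0.0, 0.996, 0.091, 0.001]
ft_force: [0.7, -0.1, -2.5]
grip_width: 0.31
finger_force: 35.0
```

```bash
python3 -c "
from h import *
go([.5337,-.3583,.021],.182)"
```

```text
t 22.82 pos [ 0.5335 -0.3581  0.0216] shift units(tool now) [0.01 0.01 0.03] if turned first [0.01 0.01 0.03] rot units [ 0.   -0.01 -0.01] w29.122 ff 35.0 F [ 0.7 -0.1 -2.5]
```

Request:
jog_arm --offset '[[0,0,0.06],[0,0,0.04],[0,0,0],[0,0,0]]' --rotation '[[0,0,0],[0,0,0],[0,0,0],[0,0,0]]' --jaw '[-1,-1,-1,-1]'

```text
time: 23.15
tool_pos: [0.5337, -0.3583, 0.0212]
orientation: [-0.0, 0.996, 0.091, 0.0]
ft_force: [-4.9, 4.9, 9.3]
grip_width: 0.311
finger_force: 35.0
```

Request:
jog_arm --offset '[[0,0,0],[0,0,0],[0,0,0],[0,0,0],[0,0,0]]' --rotation '[[0,0,0],[0,0,0],[0,0,0],[0,0,0],[0,0,0]]' --jaw '[-0.3,-0.2,-0.1,0,0.06]'

```text
time: 23.57
tool_pos: [0.5336, -0.3582, 0.019]
orientation: [0.0, 0.996, 0.09, 0.001]
ft_force: [-0.5, -0.5, -0.0]
grip_width: 0.523
finger_force: 0.0
```

Request:
jog_arm --offset '[[0,0,-0.3],[0,0,-0.7],[0,0,-1],[0,0,-1],[0,0,-1]]' --rotation '[[0,0,0],[0,0,0],[0,0,0],[0,0,0],[0,0,0]]' --jaw '[0.06,0.06,0.06,0.06,0.06]'

```text
time: 23.98
tool_pos: [0.5333, -0.358, 0.1205]
orientation: [0.0, 0.996, 0.09, 0.001]
ft_force: [1.0, 0.2, -0.5]
grip_width: 0.533
finger_force: 0.0
```

Request:
jog_arm --offset '[[0,0,-1],[0,0,-1],[0,0,-1],[0,0,-1],[0,0,-1]]' --rotation '[[0,0,0],[0,0,0],[0,0,0],[0,0,0],[0,0,0]]' --jaw '[0.06,0.06,0.06,0.06,0.06]'

```text
time: 24.4
tool_pos: [0.5331, -0.358, 0.2459]
orientation: [0.0, 0.996, 0.091, 0.001]
ft_force: [0.3, 0.8, -0.6]
grip_width: 0.533
finger_force: 0.0
```

Request:
jog_arm --offset '[[0,-1,-0.3],[0,-1,0],[0,0,0],[0,0,0]]' --rotation '[[0,0,0],[0,0,0],[0,0,0],[0,0,0]]' --jaw '[-1,-1,-1,-1]'

```text
time: 24.73
tool_pos: [0.5243, -0.3083, 0.2523]
orientation: [0.001, 0.996, 0.091, 0.001]
ft_force: [-0.8, -0.3, 0.3]
grip_width: 0.278
finger_force: 0.0
```

```bash
python3 - <<'E'
from h import *
d=grab('wrist'); save(d,'w5.png'); P=wpts(d); ok=d['depth']>0
e=np.array([np.cos(.182),np.sin(.182)]); nn=np.array([-e[1],e[0]]); A=P[...,:2]@e; B=P[...,:2]@nn
for k,b in (('green',-.269),('blue',-.329),('red',-.389),('yellow',-.449)):
    m=ok&(np.abs(B-b)<.022)&(np.abs(A-.46)<.05)&(P[...,2]>.036)&(P[...,2]<.06); q=P[m]; r=cv2.minAreaRect(np.c_[A[m],B[m]].astype(np.float32))
    print(k,m.sum(),np.round(r,4) if 0 else (np.round(r[0],4),np.round(r[1],4),round(r[2],1)),np.percentile(q[:,2],97).round(4))
# lid: points in case frame relative to hinge (a=.46+.07)
m=ok&(P[...,2]>.06)&(P[...,2]<.21)&(A>.5)&(A<.64)&(B>-.52)&(B<-.2); a=A[m]-.53; z=P[...,2][m]-.036
for zz in (.04,.06,.08,.1,.12,.14,.15): 
    k=np.abs(z-zz)<.006; print(zz,k.sum(),np.percentile(a[k],[2,50,98]).round(4) if k.sum()>5 else '')
go([.5337,-.3583,.021],.182)
E
```

```text
green 1786 (array([ 0.4596, -0.2695]), array([0.0862, 0.0291]), 0.9) 0.0474
blue 1995 (array([ 0.4586, -0.3291]), array([0.0867, 0.029 ]), 0.6) 0.0472
red 2074 (array([ 0.4614, -0.389 ]), array([0.0864, 0.0295]), 0.1) 0.0472
yellow 1988 (array([ 0.4596, -0.4488]), array([0.0861, 0.0298]), 1.0) 0.0472
0.04 621 [0.0088 0.024  0.0254]
0.06 555 [0.0108 0.0269 0.0283]
0.08 74 [0.0123 0.0188 0.0262]
0.1 133 [0.0143 0.0189 0.0244]
0.12 87 [0.0172 0.0197 0.0227]
0.14 8544 [0.0213 0.032  0.0432]
0.15 5866 [0.001  0.0222 0.0438]
t 24.78 pos [ 0.5243 -0.309   0.2519] shift units(tool now) [0.   2.   9.24] if turned first [0.01 2.01 9.23] rot units [ 0.01 -0.01 -0.  ] w22.411 ff 0.0 F [-0.5  0.7 -0.7]
```

View pics/w5.png

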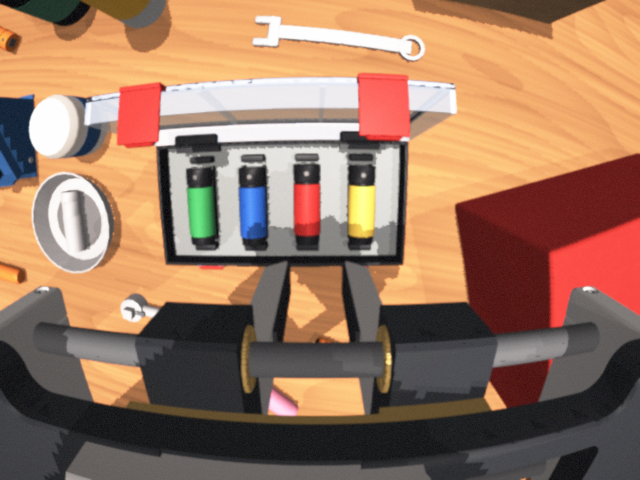

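Wrist view: yellow is seated in nest 1 (362,203), measured level and within 1 mm. The lid edge runs along row 100, and the lid is at about 1.69 rad. Next I go behind the lid with closed fingers.

Request:
jog_arm --offset '[[1,-0.4,0],[1,-0.4,0],[1,-0.4,0],[1,-0.4,0],[1,0,0]]' --rotation '[[0,0,0],[0,0,0],[0,0,0],[0,0,0],[0,0,0]]' --jaw '[-1,-1,-1,-1,-1]'

```text
time: 25.2
tool_pos: [0.641, -0.2463, 0.2512]
orientation: [-0.0, 0.996, 0.091, 0.0]
ft_force: [0.3, 0.2, 0.9]
grip_width: 0.005
finger_force: 0.0
```

Request:
jog_arm --offset '[[0.8,0,0],[0,0,0],[0,0,0]]' --rotation '[[0,0,0],[0,0,0],[0,0,0]]' --jaw '[-1,-1,-1]'

```text
time: 25.45
tool_pos: [0.6598, -0.244, 0.2506]
orientation: [-0.0, 0.996, 0.091, -0.0]
ft_force: [-1.1, 0.0, 0.5]
grip_width: 0.008
finger_force: 0.0
```

```bash
python3 - <<'E'
from h import *
go([.6597,-.2434,.145],.182)
d=grab('side'); save(d,'s6.png',(320,60,560,340),2)
E
```

```text
t 25.45 pos [ 0.6598 -0.244   0.2506] shift units(tool now) [ 0.   -0.02  4.22] if turned first [ 0.   -0.02  4.22] rot units [-0.01  0.   -0.01] w0.725 ff 0.0 F [-1.1  0.   0.5]
```

View pics/s6.png

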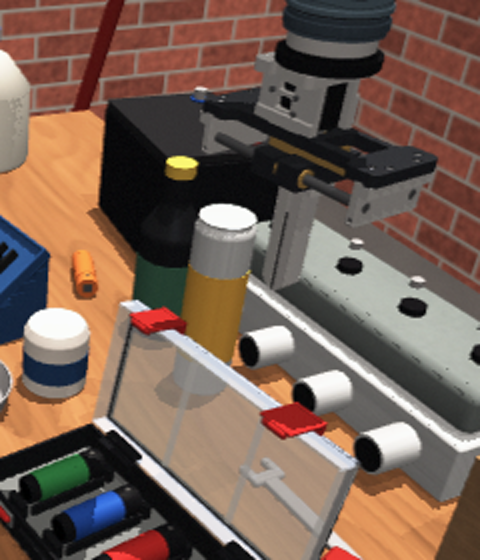

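Side crop: the closed fingers (290,240) are above and behind the lid's top edge (230,360), clear of the can and the engine cover.

Request:
jog_arm --offset '[[0,0,1],[0,0,1],[0,0,1],[0,0,1],[0,0,0.2]]' --rotation '[[0,0,0],[0,0,0],[0,0,0],[0,0,0],[0,0,0]]' --jaw '[-1,-1,-1,-1,-1]'

```text
time: 25.92
tool_pos: [0.656, -0.243, 0.1413]
orientation: [-0.002, 0.996, 0.09, -0.003]
ft_force: [-0.7, -0.6, -0.9]
grip_width: 0.003
finger_force: 0.0
```

Request:
jog_arm --offset '[[-0.4,0,0],[-0.4,0,0],[-0.4,0,0],[-0.4,0,0],[-0.4,0,0]]' --rotation '[[0,0,0],[0,0,0],[0,0,0],[0,0,0],[0,0,0]]' --jaw '[-1,-1,-1,-1,-1]'

```text
time: 26.33
tool_pos: [0.6104, -0.2533, 0.1489]
orientation: [0.001, 0.996, 0.09, 0.002]
ft_force: [0.6, 0.5, 0.6]
grip_width: 0.002
finger_force: 0.6
```

Request:
jog_arm --offset '[[-0.4,0,0],[-0.4,0,0],[-0.4,0,0],[-0.4,0,0],[-0.4,0,0]]' --rotation '[[0,0,0],[0,0,0],[0,0,0],[0,0,0],[0,0,0]]' --jaw '[-1,-1,-1,-1,-1]'

```text
time: 26.75
tool_pos: [0.5601, -0.2615, 0.1463]
orientation: [-0.0, 0.996, 0.09, 0.0]
ft_force: [1.2, 1.6, 0.6]
grip_width: 0.007
finger_force: 0.2
```

Request:
jog_arm --offset '[[-0.4,0,0],[-0.4,0,0],[-0.4,0,0],[0,0,0],[0,0,0]]' --rotation '[[0,0,0],[0,0,0],[0,0,0],[0,0,0],[0,0,0]]' --jaw '[-1,-1,-1,-1,-1]'

```text
time: 27.17
tool_pos: [0.5314, -0.267, 0.1466]
orientation: [0.0, 0.996, 0.09, 0.001]
ft_force: [0.5, -0.9, -0.2]
grip_width: 0.004
finger_force: 0.0
```

```bash
cat >> h.py <<'E'
def lidlook():
    d=grab('side'); P=pts(d); e=np.array([np.cos(.182),np.sin(.182)]); nn=np.array([-e[1],e[0]]); A=P[...,:2]@e-.53; B=P[...,:2]@nn
    hsv=cv2.cvtColor(d['img'],cv2.COLOR_RGB2HSV); H,S,V=[hsv[...,i].astype(int) for i in range(3)]
    m=(d['depth']>0)&((H<8)|(H>172))&(S>130)&(V>60)&(P[...,2]>.052)&(A>-.17)&(A<.1)&(B>-.5)&(B<-.2)
    if m.sum(): print('catch pts',m.sum(),'a',A[m].mean().round(4),'b',B[m].min().round(3),B[m].max().round(3),'zrel',(P[...,2][m].mean()-.036).round(4))
    p=cur()[0]; print('tip a',(p[:2]@e-.53).round(4),'b',(p[:2]@nn).round(4),'zrel',(p[2]-.036).round(4)); return d
E
python3 -c "
from h import *
go([.6597,-.2434,.145],.182); lidlook()"
```

```text
t 27.17 pos [ 0.5314 -0.267   0.1466] shift units(tool now) [ 5.22 -0.01  0.07] if turned first [ 5.22 -0.    0.06] rot units [ 0.   -0.01 -0.01] w0.410 ff 0.0 F [ 0.5 -0.9 -0.2]
catch pts 971 a -0.106 b -0.462 -0.252 zrel 0.1104
tip a -0.0553 b -0.3588 zrel 0.1107
```

Request:
jog_arm --offset '[[-0.4,0,0.2],[-0.4,0,0.25],[-0.4,0,0.25],[-0.4,0,0.3],[-0.4,0,0.3]]' --rotation '[[0,0,0],[0,0,0],[0,0,0],[0,0,0],[0,0,0]]' --jaw '[-1,-1,-1,-1,-1]'

```text
time: 27.63
tool_pos: [0.4813, -0.2758, 0.1128]
orientation: [-0.0, 0.996, 0.09, 0.0]
ft_force: [-0.8, -0.4, -0.9]
grip_width: 0.004
finger_force: 0.0
```

Request:
jog_arm --offset '[[-0.4,0,0.3],[-0.3,0,0.3],[-0.3,0,0.3],[0,0,0],[0,0,0]]' --rotation '[[0,0,0],[0,0,0],[0,0,0],[0,0,0],[0,0,0]]' --jaw '[-1,-1,-1,-1,-1]'

```text
time: 28.05
tool_pos: [0.4577, -0.2803, 0.0909]
orientation: [-0.0, 0.996, 0.09, 0.0]
ft_force: [0.5, -0.2, -0.0]
grip_width: 0.003
finger_force: 0.0
```

```bash
python3 -c "
from h import *
go([.6597,-.2434,.145],.182); lidlook()"
```

```text
t 28.05 pos [ 0.4577 -0.2803  0.0909] shift units(tool now) [ 8.22 -0.   -2.16] if turned first [ 8.22  0.01 -2.16] rot units [-0.01 -0.01 -0.01] w0.326 ff 0.0 F [ 0.5 -0.2 -0. ]
catch pts 451 a -0.1477 b -0.461 -0.242 zrel 0.0307
tip a -0.1301 b -0.3589 zrel 0.0556
```

Request:
jog_arm --offset '[[0,0,0.4],[0,0,0.4],[0,0,0.2],[0,0,0.2],[0,0,0]]' --rotation '[[0,0,0],[0,0,0],[0,0,0],[0,0,0],[0,0,0]]' --jaw '[-1,-1,-1,-1,-1]'

```text
time: 28.52
tool_pos: [0.4577, -0.2799, 0.0601]
orientation: [-0.001, 0.996, 0.091, -0.0]
ft_force: [-0.4, 0.4, -0.9]
grip_width: 0.008
finger_force: 0.0
```

Request:
jog_arm --offset '[[0,0,0.1],[0,0,0.06],[0,0,0],[0,0,0],[0,0,0]]' --rotation '[[0,0,0],[0,0,0],[0,0,0],[0,0,0],[0,0,0]]' --jaw '[-1,-1,-1,-1,-1]'

```text
time: 28.93
tool_pos: [0.4583, -0.2802, 0.0581]
orientation: [-0.0, 0.996, 0.091, 0.0]
ft_force: [-2.7, 2.4, 7.0]
grip_width: 0.001
finger_force: 3.6
```

```bash
python3 -c "
from h import *
go([.6597,-.2434,.145],.182); lidlook()"
```

```text
t 28.93 pos [ 0.4583 -0.2802  0.0581] shift units(tool now) [ 8.19  0.01 -3.47] if turned first [ 8.19  0.01 -3.48] rot units [-0.   -0.01 -0.  ] w0.057 ff 3.58 F [-2.7  2.4  7. ]
catch pts 291 a -0.148 b -0.462 -0.258 zrel 0.022
tip a -0.1299 b -0.3585 zrel 0.0221
```

Request:
jog_arm --offset '[[0,0,0.06],[0,0,0],[0,0,0],[0,0,-0.5],[0,0,-1]]' --rotation '[[0,0,0],[0,0,0],[0,0,0],[0,0,0],[0,0,0]]' --jaw '[-1,-1,-1,-1,-1]'

```text
time: 29.4
tool_pos: [0.4565, -0.2786, 0.0911]
orientation: [-0.002, 0.996, 0.091, -0.001]
ft_force: [-0.0, -0.9, 0.1]
grip_width: 0.004
finger_force: 0.0
```

Request:
jog_arm --offset '[[0,0,-1],[0,0,-1],[0,0,-1],[0,0,-1],[0,0,-1]]' --rotation '[[0,0,0],[0,0,0],[0,0,0],[0,0,0],[0,0,0]]' --jaw '[-1,-1,-1,-1,-1]'

```text
time: 29.82
tool_pos: [0.458, -0.2801, 0.2197]
orientation: [0.0, 0.996, 0.091, 0.001]
ft_force: [0.3, -0.6, -0.2]
grip_width: 0.003
finger_force: 0.0
```

Request:
jog_arm --offset '[[0,0,0],[0,0,0],[0,0,0],[0,0,0],[0,0,0]]' --rotation '[[0,0,0],[0,0,0],[0,0,0],[0,0,0],[0,0,0]]' --jaw '[-1,-1,-1,-1,-1]'

```text
time: 30.23
tool_pos: [0.4573, -0.2797, 0.2166]
orientation: [-0.001, 0.996, 0.09, -0.001]
ft_force: [0.4, -0.2, -0.2]
grip_width: 0.005
finger_force: 0.0
```

```bash
python3 -c "
from h import *
d=lidlook(); save(d,'s7.png')"
```

```text
catch pts 291 a -0.1479 b -0.462 -0.257 zrel 0.0221
tip a -0.1307 b -0.358 zrel 0.1808
```

View pics/s7.png

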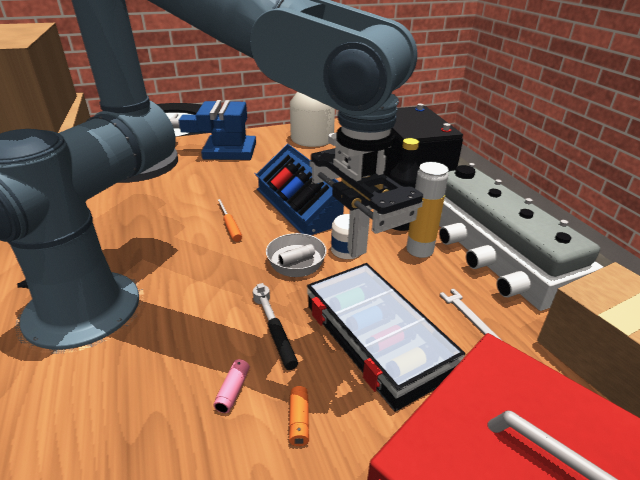

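Side view: the lid is shut flat (385,325) and stayed down after I let go, the chrome is in the dish (297,255), and everything else is in place.

```bash
python3 -c "
from station import manip
print(manip.finish_job())"
```

```text
the job is handed in; nothing more can be done
None
```

The job is handed in at about 30 s of the 72 s allowed, with no verdict returned: the chrome socket lies in the dish, the yellow socket is seated in the emptied cradle, and the lid is shut and stayed down when released.

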